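# Load the sprung drilling jig and hold its guide at the mark

### The job

Get two plates ready for drilling: stack both loose plates (either order) squarely, edges flush, on the wooden backing block of the drilling jig and let go of them while the sprung drill guide is still home. Then take the orange grip of the drill guide with the fingers and pull it out against its spring until its yellow pointer lines up with the red mark, and finish holding it still there, without letting go. Keep the pile square and leave the jar, the bolt cup, the hinge and the chuck key where they are.

Things in the scene. Friction and masses are not known exactly. Their poses are not given: they have to be found in the camera images.
- plate_a: Loose bare aluminium plate, 90 (x) x 50 (y) x 12 (z) mm, about 0.15 kg, lying flat on the bench; origin at the centre of its underside, x along its length, z up. A half turn makes no difference.
- plate_b: Loose blue-painted plate of the same size and make, 90 (x) x 50 (y) x 12 (z) mm; origin at the centre of its underside, x along its length, z up.
- jig: Drilling jig, fixed; plywood board 12 mm thick. Origin on the bench under the backing block's centre; x along the block and away from the robot, y left, z up. Board: x -105 to 215, y -64 to 170 mm. Block: wood, 90 (x) x 50 (y) mm, top at 32 mm. At y = 105 mm a steel rail along x, 22 mm high, with end blocks at x = -88 and 130 mm up to 48 mm high, and a brass spring tube behind.
- block_top (a point): Centre of the top face of the backing block, 32 mm above the bench; axes as the jig's. With both plates on, the pile's top is 56 mm above the bench.
- guide: Grey sprung drill guide on the rail. Origin at bench level under its grip post, axes as the jig's. A spring keeps it home, at jig x = 85, y = 105 mm. It slides only along the jig's -x (towards the robot), up to 130 mm; the spring pulls back with about 4.5 N at home plus 0.9 N per 10 mm, and it flies home when let go. Its foot is 50 x 40 mm, 40 mm high.
- guide_grip (a point): Point inside the orange grip, a plain upright post 24 (x) x 30 (y) mm, from 80 to 132 mm above the bench; this point is on its axis at 115 mm. Free above and all round above 80 mm. Moves with the guide; axes as the jig's.
- guide_pointer (a point): Tip of the yellow pointer, 4 mm wide (x), on the left foot of the guide, 34 mm to the left of the grip's axis and at the same x, 32 mm above the bench. Moves with the guide.
- mark: Red clip fixed on the jig board left of the rail, 12 (x) x 22 (y) x 22 (z) mm with a thin fin on top. Origin at its underside, middle of its x width, on the edge next to the guide; axes as the jig's. It is set 65 to 105 mm nearer the robot than the pointer's home. The guide is at the mark when pointer and mark have the same x in the jig's axes.
- jar: Bystander: closed red plastic screw jar, 64 mm across, 85 mm high; origin under its centre.
- bolt_cup: Bystander: tin cup of roofing bolts, 72 mm across, 75 mm high; origin under its centre.
- door_hinge: Bystander: open brass door hinge lying flat, 80 x 68 mm, 8 mm high; origin under its centre.
- chuck_key: Bystander: grey drill chuck key with a cross bar, about 95 x 70 mm, 18 mm high; origin under its middle.
- drill_bush (a point): Underside of the guide's arm, 66 mm above the bench, below its brass drill bush. The arm, 30 mm wide (x), reaches from the post 118 mm to the right (-y), at 66 to 80 mm above the bench (bush to 87 mm). Home: behind the block, clear of it. Pulled out: 10 mm above the finished pile.
Things that resemble listed ones, but are neither listed nor needed, are in the scene too. Several things have the shape of the plate_b; the one meant has the colours described above. Of the things that look like the plate_a, take the one that is farthest to the robot's right at the start.

How it is judged:
By the outcome, as a careful person would: the job done as asked, in the order asked, and still so for the second after the job is handed in, while the arm keeps its last pose, push and grip.
It also fails if it takes over 70 s, if anything falls off the work surface, if the arm or the gripper's body presses on something with over 40 N, if the wrist force passes 120 N, or if a joint passes its speed limit or range.

### The arm

A 6-joint arm with a two-finger parallel gripper is mounted at the origin on the work surface. World frame = base frame: x ahead of the robot, y to its left, z up, the work surface at z = 0. Lengths are in m, angles in rad, forces in N, time in s.
With the tool pointing down it reaches from about 0.3 to 0.775 m from the base axis. Payload 14.6 kg.
Tool frame: the origin (TCP) lies midway between the tips of the shut fingers; the grasp point (between the pads) lies 19 mm behind it; z points along the fingers, y is the line along which they close (so a half turn about z gives the same grasp; the last joint's range is limited). The gripper opens to 85 mm and grips with 20 to 120 N. Pads are 22 mm wide; open, the fingers measure 114 mm over their backs; the gripper's body (76 mm by 85 mm) begins 54 mm behind the grasp point. The pads swing forward as they close: fully open they stand 13 mm farther back than shut.
Start: joints at [1.043, 0.3, 1.521, -0, 1.321, -0.067], TCP at [0.245, 0.493, 0.231] pointing down, gripper open.
Joint ranges: [-3.03, 3.03], [-0.79, 2.21], [0.23, 2.52], [-1.04, 4.18], [0, 3.07], [-2.55, 2.55]. Speed limits (rad/s): [2.22, 2.22, 2.57, 3.14, 3.14, 3.14].

### API

Orientations are given as a 3x3 rotation matrix whose columns are the frame's x, y, z axes.
In Python, from bench import bot gives the robot as it stands. The module is installed in compiled form; this text tells all that it offers.
- The arm moves only by the tool jog_arm, never from a script. Its argument "rows" is a list of rows, each a list of 2 entries, a list of its own where there are three numbers: the shift along the tool's x, y, z in mm, then the turn about the tool's z in degrees. In form: [[[dx, dy, dz], turn], ...]. A call has 1 to 5 rows; each row is the pose to reach, as a shift and turn from the pose commanded when the call began, along the tool's axes at that moment; what a row does not reach only later rows make up. A row lasts 1/10 s, in which the tool goes at most 50 mm and 8.59 degrees, less where a joint would pass 70% of its speed; a pose out of reach is approached as far as the arm can. A call with a gripper value outside its range is refused whole. "fingers" is the opening, from 0 (shut) to 1 (fully open), set as the call begins (left out, the last holds). The fingers move at their own pace and stop on an object; "force" is the grip in N (left out, the last holds). Time passes only in rows, so rows that repeat a pose let the fingers close. It gives the time, the measured TCP pose, the force, the opening and the grip force at its end, in the units of the state.
- bot.get_state(): the state, without advancing time (a new reading comes with each control period).
- bot.read_camera(name): name is "side" or "top"; returns a dict with "frame" (384x512x3 uint8, red, green, blue), "depth" (384x512 float32, m along the optical axis (not along the pixel's ray), 0 where there is no reading), "fx", "fy", "cx", "cy" (pixels), "view" (4x4, takes a point from world to camera coordinates). Camera axes: x right, y down, z forward; pixel columns grow to the right and rows downward; lengths in m; the calibration is good to about 2 mm. A picture is of the moment at which its call begins.
- bot.job_done(): hands the job in; it is judged then, once.
Trained networks look in a picture, given as the dict that the camera call returned (one of the last four; its "shot" number tells which), for a name from the list of things; names that differ only in an ending like _2 or _b are one class to them, and where a whole thing is asked for, a point or a joint stands for the part that bears it (a point fixed in the world has none). Each returns a list of dicts, best first, with "score" (0 to 1); they miss things now and then, are a little off and sometimes report something else, mostly with a low value. They report only what shows in the picture. A call takes as long as a camera call. They do not tell look-alikes from the thing itself.
- bot.cut_out(picture, target): "pixels" (384x512 bool, what is visible of it) and "pixel" ([column, row] in pixels, amid what is visible of it).
- bot.mark_of(picture, target): "pixel" ([column, row] in pixels: a listed point, or the origin of a listed thing).
The state is a dict: "time": time; "joint_positions": joint angles; "qvel": joint speeds; "joint_efforts": joint torques, N m; "eef_pos": TCP position; "orientation": TCP orientation; "force": force on the tool from outside, world axes, zero at the start; "torque": the same for the moment, N m; "grip_width": finger opening in m; "grasp_force": force on a finger pad.
Only numpy, scipy, OpenCV 4.12 (cv2) and the standard library are available. Lean on these libraries where they do the work, as an engineer would, in place of code of your own. Each camera call takes 0.05 s, during which the arm holds its last target. There are 200 camera calls.

## Working session

There is one attempt and no reset: what is moved stays moved. The work goes in short steps, Python scripts to look and compute and a tool call to move; the robot and the scene stay as the last step left them, time stands still between calls to the robot, and variables do not carry over. Pictures are saved under pics/ and viewed, at most 10 in all, crops included, and the job is handed in when it is done.

Besides the shell and the picture viewer there is one more tool, called after ">>>" as name(argument=value, ...) on one line, values as JSON. jog_arm: Moves the arm, as the interface text tells. Its arguments: {"type":"object","properties":{"rows":{"type":"array","items":{"type":"array"}},"fingers":{"type":"number"},"force":{"type":"number"}},"required":["rows"]}

```bash
mkdir -p pics; cat > h.py <<'E'
import numpy as np, cv2
from bench import bot
def world(p, uv, z=None):
    u,v=uv; V=np.array(p['view']); R,t=V[:3,:3],V[:3,3]
    d=np.array([(u-p['cx'])/p['fx'],(v-p['cy'])/p['fy'],1.]); c=-R.T@t; w=R.T@d
    if z is None: return c+w*p['depth'][int(v),int(u)]
    return c+w*(z-c[2])/w[2]
def cloud(p):
    V=np.array(p['view']); R,t=V[:3,:3],V[:3,3]; D=p['depth']
    v,u=np.mgrid[:384,:512]
    P=np.stack([(u-p['cx'])/p['fx']*D,(v-p['cy'])/p['fy']*D,D],-1)
    W=(P-t)@R; W[D==0]=np.nan; return W
def proj(p,X):
    V=np.array(p['view']); c=V[:3,:3]@np.array(X)+V[:3,3]
    return p['fx']*c[0]/c[2]+p['cx'],p['fy']*c[1]/c[2]+p['cy']
E
cat > l.py <<'E'
from h import *
a=bot.read_camera('top'); b=bot.read_camera('side')
for n,p in(('top',a),('side',b)):
    cv2.imwrite(f'pics/{n}0.png',p['frame'][:,:,::-1])
    for t in ['plate_a','plate_b']:
        for r in bot.cut_out(p,t):
            m=r['pixels'].astype(bool); W=cloud(p)[m]; W=W[~np.isnan(W[:,0])]
            print(n,t,round(r['score'],2),np.round(r['pixel']),m.sum(),np.round(np.nanmedian(W,0),4),p['frame'][m].mean(0).round())
    for t in ['jig','block_top','guide_grip','guide_pointer','mark','jar','bolt_cup','door_hinge','chuck_key']:
        for r in bot.mark_of(p,t)[:2]: 
            z={'block_top':.032,'guide_grip':.115,'guide_pointer':.032}.get(t,0.012 if t=='mark' else 0)
            print(n,t,round(r['score'],2),np.round(r['pixel']),world(p,r['pixel'],z).round(4))
s=bot.get_state();print(s['time'],s['eef_pos'],s['orientation'])
for p in(a,b):
  V=np.array(p['view']);print((-V[:3,:3].T@V[:3,3]).round(3),V[2,:3].round(3),p['fx'])
E
python3 l.py
```

```text
top plate_a 0.97 [294. 228.] 413 [ 0.4205 -0.1741  0.0127] [38. 67. 95.]
top plate_a 0.87 [332. 250.] 447 [ 0.3373 -0.2987  0.0128] [192. 102. 112.]
top plate_a 0.84 [259. 210.] 400 [ 0.4831 -0.0543  0.0129] [ 14. 138. 120.]
top plate_a 0.6 [310. 170.] 342 [ 0.6031 -0.2372  0.0131] [190. 175. 160.]
top plate_a 0.59 [250. 146.] 410 [ 0.7045 -0.0395  0.0128] [179. 168. 152.]
top plate_b 0.97 [294. 228.] 413 [ 0.4205 -0.1741  0.0127] [38. 67. 95.]
top plate_b 0.87 [332. 250.] 447 [ 0.3373 -0.2987  0.0128] [192. 102. 112.]
top plate_b 0.84 [259. 210.] 400 [ 0.4831 -0.0543  0.0129] [ 14. 138. 120.]
top plate_b 0.6 [310. 170.] 342 [ 0.6031 -0.2372  0.0131] [190. 175. 160.]
top plate_b 0.59 [250. 146.] 410 [ 0.7045 -0.0395  0.0128] [179. 168. 152.]
top jig 0.82 [204. 198.] [0.541  0.1277 0.    ]
top block_top 0.75 [203. 196.] [0.54   0.1281 0.032 ]
top guide_grip 0.91 [169. 171.] [0.6102 0.2209 0.115 ]
top guide_grip 0.21 [139. 261.] [0.3351 0.3166 0.115 ]
top guide_pointer 0.72 [161. 178.] [0.6123 0.264  0.032 ]
top mark 0.68 [285. 139.] [ 0.728  -0.1649  0.012 ]
top mark 0.66 [139. 262.] 
[... 1077 characters left out ...]
0.88 [344. 213.] [ 0.7443 -0.1699  0.    ]
side jar 0.38 [263. 258.] [ 0.4207 -0.174  -0.    ]
side bolt_cup 0.83 [180. 166.] [0.4657 0.409  0.    ]
side door_hinge 0.82 [361. 303.] [ 0.5154 -0.437   0.    ]
side door_hinge 0.42 [342. 211.] [ 0.7483 -0.1619  0.    ]
side chuck_key 0.43 [362. 301.] [ 0.5217 -0.4344  0.    ]
side chuck_key 0.41 [158. 181.] [0.3558 0.3638 0.    ]
1.2 [0.24455676 0.49262985 0.23128439] [[-8.95705806e-01  4.44647174e-01  2.22836238e-06]
 [ 4.44647174e-01  8.95705806e-01  1.05997704e-05]
 [ 2.71720082e-06  1.04851109e-05 -1.00000000e+00]]
[ 0.256 -0.012  1.36 ] [ 0.217 -0.015 -0.976] 408.638572543897
[-0.024 -0.766  0.732] [ 0.492  0.664 -0.562] 374.29569463956466
```

```bash
python3 -c "
import cv2,numpy as np
a=cv2.imread('pics/top0.png');b=cv2.imread('pics/side0.png')
cv2.imwrite('pics/t.png',cv2.resize(a,(800,600)));cv2.imwrite('pics/s.png',cv2.resize(b,(800,600)))"
```

```text
(no output)
```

View pics/t.png

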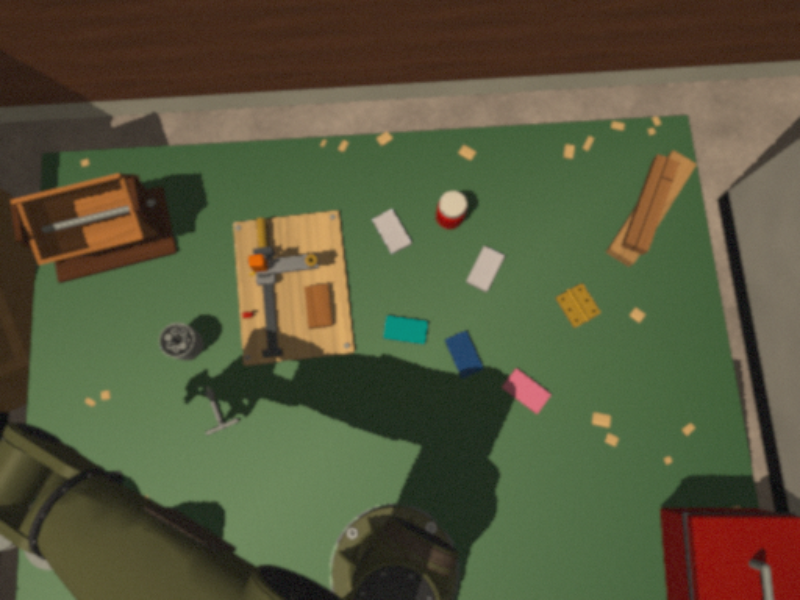

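View pics/s.png

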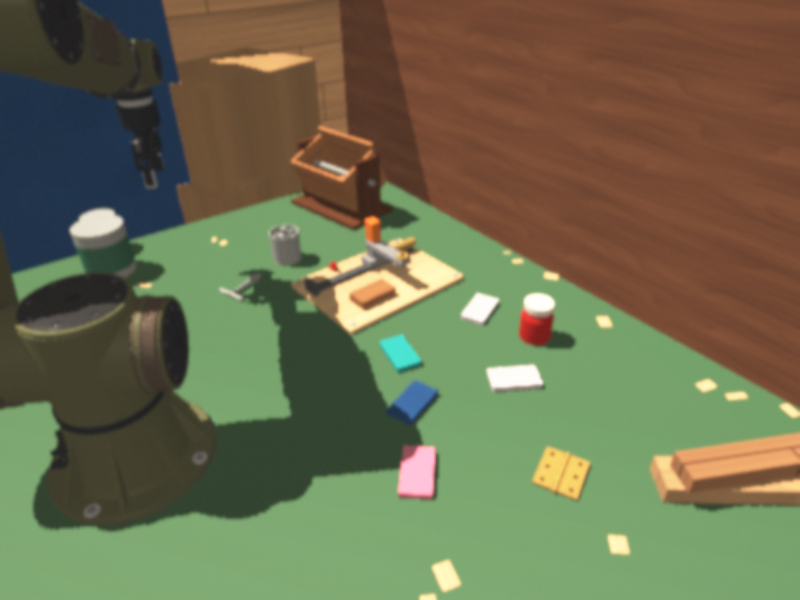

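```bash
cat >> h.py <<'E'
from scipy.optimize import minimize
S=8
def fitbox(p, x0, dims, z0, z1, mode=None, r=None, yaws=None, fixyaw=None):
    """fit box silhouette (x,y,yaw) by colour; x0=(x,y) guess"""
    L,W=dims; c=proj(p,[*x0[:2],z1]); 
    r=r or int(1.0*max(L,W)*p['fx']/1.1)+4
    u0,v0=int(c[0])-r,int(c[1])-r
    im=p['frame'][v0:v0+2*r,u0:u0+2*r].astype(np.float32)
    im=cv2.resize(im,None,fx=S,fy=S,interpolation=cv2.INTER_CUBIC)
    n=im/(im.sum(2,keepdims=True)+1)
    if mode=='bright': f=im[:,:,0]/(im[:,:,1]+1)
    elif callable(mode): f=mode(im)
    else: f=-np.linalg.norm(n-np.median(n[S*r-8:S*r+8,S*r-8:S*r+8].reshape(-1,3),0),axis=2)
    lo,hi=np.percentile(f,[2,98]); g=np.clip((f-lo)/(hi-lo),0,1)
    t,m=cv2.threshold((g*255).astype(np.uint8),0,255,cv2.THRESH_OTSU)
    nl,lab,st,cen=cv2.connectedComponentsWithStats(m)
    k=lab[S*r,S*r]
    if k==0: k=1+np.argmin(np.linalg.norm(cen[1:]-S*r,axis=1)+1e3*(st[1:,4]<200))
    m=(lab==k).astype(np.uint8)
    def cost(q):
        x,y,a=q[0]/1e3,q[1]/1e3,(q[2]/100 if fixyaw is None else fixyaw)
        P=[]
        for z in(z0,z1):
            for sx,sy in((1,1),(1,-1),(-1,-1),(-1,1)):
                dx,dy=sx*L/2,sy*W/2
                u,v=proj(p,[x+dx*np.cos(a)-dy*np.sin(a),y+dx*np.sin(a)+dy*np.cos(a),z])
                P.append([(u-u0+.5)*S-.5,(v-v0+.5)*S-.5])
        h=cv2.convexHull(np.float32(P)); M=np.zeros_like(m)
        cv2.fillPoly(M,[np.round(h*16).astype(np.int32)],1,shift=4)
        return np.count_nonzero(M!=m)/max(1,np.count_nonzero(M))
    best=None
    for a in (np.arange(0,np.pi,np.pi/8) if yaws is None else yaws):
        s=minimize(cost,[x0[0]*1e3,x0[1]*1e3,a*100],method='Nelder-Mead',options=dict(initial_simplex=np.array([x0[0]*1e3,x0[1]*1e3,a*100])+np.array([[0,0,0],[6,0,0],[0,6,0],[0,0,15]]),xatol=.05,fatol=1e-4))
        if best is None or s.fun<best.fun: best=s
    q=best.x; return q[0].round(1),q[1].round(1),round(np.degrees(q[2]/100),1),round(best.fun,3)
E
cat > m.py <<'E'
from h import *
red=lambda im: im[:,:,0]/(im[:,:,1]+im[:,:,2]+20)
for n in('top','side'):
    p=bot.read_camera(n)
    print(n,'blue',fitbox(p,(.42,-.175),(.09,.05),0,.012))
    print(n,'alu',fitbox(p,(.603,-.237),(.09,.05),0,.012,'bright'))
    print(n,'block',fitbox(p,(.54,.128),(.09,.05),.012,.032,r=28,yaws=[-.1,0,.1]))
    print(n,'mark',fitbox(p,(.535,.267),(.012,.022),.012,.034,red,r=12,yaws=[-.1,.1]))
    W=cloud(p)
    # grip post by orange
    f=p['frame'].astype(float); o=(f[:,:,0]>1.6*f[:,:,1])&(f[:,:,1]>1.5*f[:,:,2])
    k=o&(W[:,:,2]>.085)&(abs(W[:,:,0]-.62)<.05)&(abs(W[:,:,1]-.22)<.06)
    print('grip',k.sum(),W[k].min(0).round(4),W[k].max(0).round(4),np.median(W[k],0).round(4))
    k=(abs(W[:,:,2]-.0)<.3)&(abs(W[:,:,0]-.535)<.1)&(abs(W[:,:,1]-.267)<.04)&(red(f)>1.0)
    print('red',k.sum(),W[k].mean(0).round(4) if k.any() else '')
    # board corners: plywood rect
    k=(abs(W[:,:,2]-.012)<.005)&(abs(W[:,:,0]-.58)<.25)&(abs(W[:,:,1]-.17)<.16)&(f[:,:,0]>1.15*f[:,:,1])
    print('board',cv2.minAreaRect(np.float32(W[k][:,:2]*1e3)))
E
python3 m.py
```

```text
top blue (np.float64(422.6), np.float64(-177.6), np.float64(199.2), np.float64(0.027))
top alu (np.float64(538.4), np.float64(-205.3), np.float64(94.9), np.float64(1.336))
top block (np.float64(518.7), np.float64(166.6), np.float64(-27.5), np.float64(4.627))
top mark (np.float64(540.9), np.float64(267.3), np.float64(5.3), np.float64(8.79))
grip 107 [0.609  0.2214 0.0897] [0.635  0.2501 0.1373] [0.6184 0.2339 0.1292]
red 95 [0.6003 0.2469 0.1044]
board ((595.6143188476562, 182.84280395507812), (320.089599609375, 233.64390563964844), 3.381302833557129)
side blue (np.float64(422.1), np.float64(-176.5), np.float64(199.6), np.float64(0.052))
side alu (np.float64(569.6), np.float64(-319.1), np.float64(145.8), np.float64(1.443))
side block (np.float64(540.7), np.float64(119.1), np.float64(1.7), np.float64(0.286))
side mark (np.float64(523.2), np.float64(255.3), np.float64(30.8), np.float64(3.405))
grip 110 [0.6082 0.2181 0.0851] [0.6314 0.2504 0.132 ] [0.6147 0.2256 0.1121]
red 60 [0.5938 0.2475 0.0915]
board ((591.0323486328125, 178.68609619140625), (312.035400390625, 236.18032836914062), 2.9205381870269775)
```

```bash
cat > m2.py <<'E'
from h import *
for n in('top','side'):
    p=bot.read_camera(n); f=p['frame']
    for nm,X in dict(block=(.54,.128,.032),ply=(.50,.09,.012),alu=(.603,-.237,.012),green=(.56,-.12,0)).items():
        u,v=map(int,map(round,proj(p,X))); print(n,nm,(u,v),np.median(f[v-2:v+3,u-2:u+3].reshape(-1,3),0))
    u,v=map(int,map(round,proj(p,(.537,.267,.03))))
    c=f[v-20:v+20,u-25:u+25]; b=f[(w:=int(proj(p,(.54,.128,.03))[1]))-35:w+35,(q:=int(proj(p,(.54,.128,.03))[0]))-35:q+35]
    cv2.imwrite(f'pics/c{n}.png',np.hstack([cv2.resize(c,(400,400)),cv2.resize(b,(400,400))])[:,:,::-1]); print(u,v,q,w)
i=[cv2.imread(f'pics/c{n}.png') for n in('top','side')]; cv2.imwrite('pics/c2.png',cv2.resize(np.vstack(i),(600,600)))
E
python3 m2.py
```

```text
top block (203, 196) [161.  99.  49.]
top ply (215, 208) [205. 159.  97.]
top alu (310, 173) [194. 178. 164.]
top green (276, 188) [ 89. 116.  76.]
161 200 202 196
side block (237, 185) [241. 165. 102.]
side ply (234, 199) [251. 226. 159.]
side alu (327, 240) [254. 253. 250.]
side green (289, 228) [119. 163. 108.]
215 169 237 185
```

View pics/c2.png

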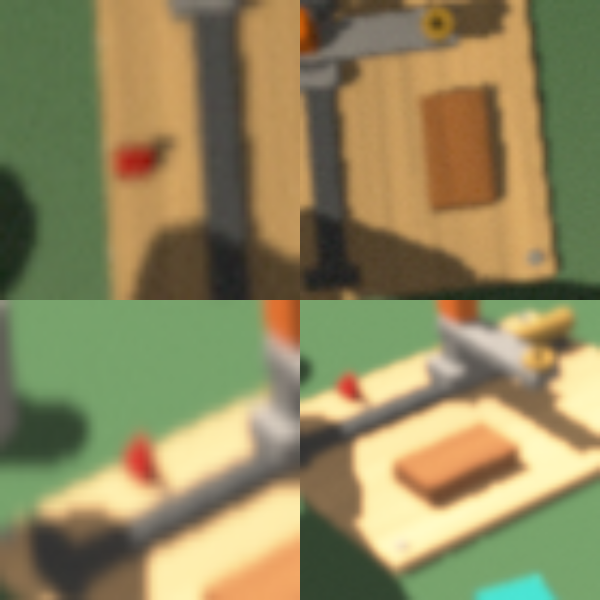

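```bash
cat > m.py <<'E'
from h import *
gr=lambda lo,hi: (lambda im: -np.clip(im[:,:,1]/(im[:,:,0]+1),lo,hi))
def lowsat(im): return -np.clip((im.max(2)-im.min(2))/(im.max(2)+1),.15,.35)
R=np.radians
if __name__=='__main__':
  for n in('top','side'):
    p=bot.read_camera(n); t=n=='top'
    print(n,'alu',fitbox(p,(.603,-.237),(.09,.05),0,.012,lowsat,r=22 if t else 38))
    print(n,'block',fitbox(p,(.542,.128),(.09,.05),.012,.032,gr(.6,.77) if t else gr(.66,.88),r=22 if t else 30,yaws=[0,.06,.12]))
    print(n,'mark',fitbox(p,(.537,.267),(.012,.022),.012,.034,gr(.25,.75),r=9,yaws=[.06],fixyaw=R(3.4)))
E
python3 m.py
```

```text
top alu (np.float64(607.4), np.float64(-241.8), np.float64(-30.1), np.float64(0.144))
top block (np.float64(544.9), np.float64(125.8), np.float64(2.7), np.float64(0.049))
top mark (np.float64(534.1), np.float64(276.0), np.float64(-3.7), np.float64(0.395))
side alu (np.float64(605.6), np.float64(-240.7), np.float64(149.3), np.float64(0.125))
side block (np.float64(541.3), np.float64(120.7), np.float64(0.7), np.float64(0.079))
side mark (np.float64(531.0), np.float64(271.0), np.float64(9.2), np.float64(0.556))
```

```bash
cat >> h.py <<'E'
def go(x,y,z,yaw):
    """shift/turn from now to TCP (mm) with tool-y direction at yaw deg"""
    s=bot.get_state(); R=np.array(s['orientation']); d=np.array([x,y,z])-np.array(s['eef_pos'])*1e3
    cy=np.degrees(np.arctan2(R[1,1],R[0,1])); t=(-(yaw-cy)+180)%360-180
    print('t',round(s['time'],2),'pos',(np.array(s['eef_pos'])*1e3).round(1),'yaw',cy.round(2),'w',round(s['grip_width'],4),'F',np.round(s['force'],1),'GF',np.round(s['grasp_force'],1),'q6',s['joint_positions'][5].round(2) if hasattr(s['joint_positions'][5],'round') else '')
    print('SHIFT',(R.T@d).round(1),'TURN',round(t,1))
E
python3 -c "
from h import *
go(422.4,-177,150,-70.6)"
```

```text
t 1.5 pos [244.6 492.6 231.3] yaw 63.6 w 0.0853 F [ 0.4 -0.  -0.3] GF 0.0 q6 -0.07
SHIFT [-457.  -520.7   81.3] TURN 134.2
```

>>> jog_arm(rows=[[[-457,-521,60],134.2],[[-457,-521,60],134.2],[[-457,-521,60],134.2],[[-457,-521,60],134.2],[[-457,-521,60],134.2]], fingers=1)

```text
time: 2.0
eef_pos: [0.3084, 0.2501, 0.2097]
orientation: [[-0.347, 0.938, 0.001], [0.938, 0.347, 0.0], [0.0, 0.001, -1.0]]
force: [1.4, -0.4, 0.2]
grip_width: 0.0853
grasp_force: 0.0
```

```bash
python3 -c "
from h import *
go(422.4,-177,150,-70.6)"
```

```text
t 2.0 pos [308.4 250.1 209.7] yaw 20.3 w 0.0853 F [ 1.4 -0.4  0.2] GF 0.0 q6 0.23
SHIFT [-440.1  -41.3   59.6] TURN 90.9
```

>>> jog_arm(rows=[[[-440,-41,60],90.9],[[-440,-41,60],90.9],[[-440,-41,60],90.9],[[-440,-41,60],90.9],[[-440,-41,60],90.9]])

```text
time: 2.5
eef_pos: [0.3739, 0.0109, 0.1762]
orientation: [[0.386, 0.923, 0.001], [0.923, -0.386, -0.0], [0.0, 0.001, -1.0]]
force: [1.7, 0.1, -0.8]
grip_width: 0.0855
grasp_force: 0.0
```

```bash
python3 -c "
from h import *
go(422.4,-177,120,-70.6)"
```

```text
t 2.5 pos [373.9  10.9 176.2] yaw -22.7 w 0.0855 F [ 1.7  0.1 -0.8] GF 0.0 q6 0.33
SHIFT [-154.6  117.1   56.3] TURN 47.9
```

>>> jog_arm(rows=[[[-155,117,56],47.9],[[-155,117,56],47.9],[[-155,117,56],47.9],[[-155,117,56],47.9],[[-155,117,56],47.9]])

```text
time: 3.0
eef_pos: [0.4231, -0.1788, 0.1184]
orientation: [[0.913, 0.408, -0.002], [0.408, -0.913, 0.0], [-0.001, -0.001, -1.0]]
force: [0.1, 1.4, -0.2]
grip_width: 0.0852
grasp_force: 0.0
```

```bash
python3 -c "
from h import *
go(422.4,-177,60,-70.6)"
```

```text
t 3.0 pos [ 423.1 -178.8  118.4] yaw -65.9 w 0.0852 F [ 0.1  1.4 -0.2] GF 0.0 q6 0.67
SHIFT [ 0.2 -1.8 58.4] TURN 4.7
```

>>> jog_arm(rows=[[[0,-1,40],4.7],[[0,-1,70],4.7],[[0,-1,70],4.7],[[0,-1,70],4.7]])

```text
time: 3.4
eef_pos: [0.4229, -0.1741, 0.0508]
orientation: [[0.94, 0.342, -0.0], [0.342, -0.94, 0.0], [-0.0, -0.0, -1.0]]
force: [0.1, 0.2, 0.5]
grip_width: 0.0854
grasp_force: 0.0
```

```bash
python3 -c "
from h import *
go(422.4,-177,0,-70.6)"
```

```text
t 3.4 pos [ 422.9 -174.1   50.8] yaw -69.99 w 0.0854 F [0.1 0.2 0.5] GF 0.0 q6 0.75
SHIFT [-1.5  2.6 50.8] TURN 0.6
```

>>> jog_arm(rows=[[[-1.5,2.6,20],0.6],[[-1.5,2.6,40],0.6],[[-1.5,2.6,50.5],0.6],[[-1.5,2.6,50.5],0.6],[[-1.5,2.6,50.5],0.6]])

```text
time: 3.9
eef_pos: [0.4228, -0.1772, 0.0007]
orientation: [[0.943, 0.332, 0.001], [0.332, -0.943, -0.001], [0.001, 0.001, -1.0]]
force: [0.2, -1.0, 0.0]
grip_width: 0.0855
grasp_force: 0.0
```

>>> jog_arm(rows=[[[0,0,0],0],[[0,0,0],0],[[0,0,0],0],[[0,0,0],0],[[0,0,0],0]], fingers=0, force=40)

```text
time: 4.4
eef_pos: [0.4224, -0.177, 0.0004]
orientation: [[0.943, 0.332, 0.001], [0.332, -0.943, -0.0], [0.001, 0.001, -1.0]]
force: [-2.9, 0.4, 9.9]
grip_width: 0.0486
grasp_force: 40.2
```

```bash
python3 -c "
from h import *
go(422.4,-177,120,-70.6)"
```

```text
t 4.4 pos [ 4.224e+02 -1.770e+02  4.000e-01] yaw -70.61 w 0.0486 F [-2.9  0.4  9.9] GF 40.2 q6 0.76
SHIFT [   0.     0.  -119.6] TURN -0.0
```

>>> jog_arm(rows=[[[0,0,-20],0],[[0,0,-60],0],[[0,0,-110],0],[[0,0,-120],0]])

```text
time: 4.8
eef_pos: [0.4238, -0.1778, 0.1245]
orientation: [[0.943, 0.332, 0.007], [0.332, -0.943, -0.003], [0.005, 0.005, -1.0]]
force: [-0.2, 0.7, -2.4]
grip_width: 0.049
grasp_force: 43.3
```

```bash
python3 -c "
from h import *
go(543.8,126.4,120,-86.8)"
```

```text
t 4.8 pos [ 423.8 -177.8  124.5] yaw -70.61 w 0.049 F [-0.2  0.7 -2.4] GF 43.3 q6 0.76
SHIFT [ 214.1 -247.1    4.3] TURN 16.2
```

>>> jog_arm(rows=[[[30,-35,3],8],[[62,-72,3],16.2],[[94,-108,3],16.2],[[126,-145,3],16.2],[[158,-182,3],16.2]])

```text
time: 5.3
eef_pos: [0.5087, 0.0432, 0.1163]
orientation: [[0.998, 0.055, -0.0], [0.055, -0.998, -0.0], [-0.0, 0.0, -1.0]]
force: [1.3, -1.0, -1.1]
grip_width: 0.0487
grasp_force: 43.3
```

```bash
python3 -c "
from h import *
go(543.8,126.4,120,-86.8)"
```

```text
t 5.3 pos [508.7  43.2 116.3] yaw -86.83 w 0.0487 F [ 1.3 -1.  -1.1] GF 43.3 q6 1.53
SHIFT [ 39.7 -81.1  -3.7] TURN -0.0
```

>>> jog_arm(rows=[[[18,-36,-3],0],[[34,-70,-3],0],[[39.5,-81,-3],0],[[39.5,-81,-3],0],[[39.5,-81,-3],0]])

```text
time: 5.8
eef_pos: [0.5429, 0.1236, 0.1191]
orientation: [[0.998, 0.055, -0.001], [0.055, -0.998, -0.0], [-0.001, 0.0, -1.0]]
force: [-0.4, -0.0, -1.4]
grip_width: 0.0487
grasp_force: 43.3
```

```bash
python3 -c "
from h import *
from m import *
go(543.8,126.4,33.5,-86.8)
for n in('top','side'):
    p=bot.read_camera(n); cv2.imwrite('pics/h1%s.png'%n,p['frame'][:,:,::-1])
"
```

```text
t 5.8 pos [542.9 123.6 119.1] yaw -86.83 w 0.0487 F [-0.4 -0.  -1.4] GF 43.3 q6 1.67
SHIFT [ 1.1 -2.8 85.6] TURN -0.0
```

>>> jog_arm(rows=[[[1,-2.8,40],0],[[1,-2.8,70],0],[[1,-2.8,84],0],[[1,-2.8,84],0],[[1,-2.8,84],0]])

```text
time: 6.4
eef_pos: [0.5448, 0.1268, 0.0368]
orientation: [[0.998, 0.055, 0.001], [0.055, -0.998, 0.0], [0.001, -0.0, -1.0]]
force: [0.5, 0.2, -0.9]
grip_width: 0.0488
grasp_force: 44.4
```

```bash
python3 -c "
from h import *
go(543.8,126.4,32.7,-86.8)
p=bot.read_camera('side');q=bot.read_camera('top')
I=np.hstack([cv2.resize(p['frame'][135:235,180:290],(400,364)),cv2.resize(q['frame'][145:245,145:255],(400,364))])
cv2.imwrite('pics/h2.png',I[:,:,::-1])
"
```

```text
t 6.4 pos [544.8 126.8  36.8] yaw -86.85 w 0.0488 F [ 0.5  0.2 -0.9] GF 44.4 q6 1.68
SHIFT [-1.1  0.4  4.1] TURN -0.1
```

View pics/h2.png

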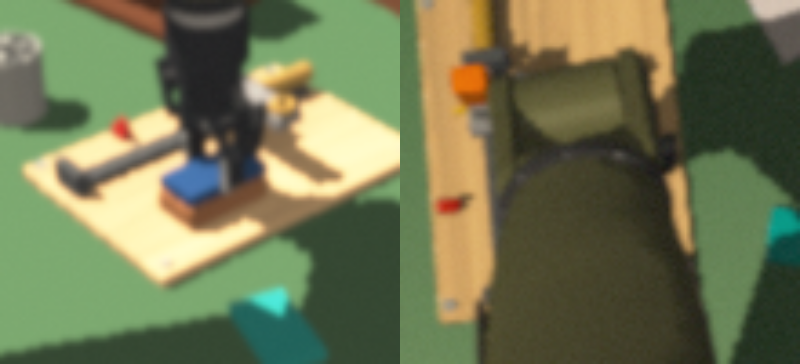

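>>> jog_arm(rows=[[[-0.5,0.2,2],0],[[-0.5,0.2,4],0],[[-0.5,0.2,4],0]])

```text
time: 6.8
eef_pos: [0.544, 0.127, 0.032]
orientation: [[0.998, 0.056, 0.001], [0.056, -0.998, 0.0], [0.001, -0.0, -1.0]]
force: [-0.2, -0.3, 2.7]
grip_width: 0.0485
grasp_force: 44.8
```

>>> jog_arm(rows=[[[0,0,0],0],[[0,0,0],0],[[0,0,0],0],[[0,0,0],0]], fingers=1)

```text
time: 7.2
eef_pos: [0.5437, 0.1269, 0.0316]
orientation: [[0.998, 0.056, -0.0], [0.056, -0.998, 0.0], [-0.0, -0.0, -1.0]]
force: [-0.1, -0.3, -0.4]
grip_width: 0.0854
grasp_force: 0.0
```

>>> jog_arm(rows=[[[0,0,-10],0],[[0,0,-40],0],[[0,0,-80],0],[[0,0,-80],0]])

```text
time: 7.6
eef_pos: [0.546, 0.1273, 0.1174]
orientation: [[0.998, 0.056, 0.008], [0.056, -0.998, 0.001], [0.008, -0.001, -1.0]]
force: [-0.1, -0.5, 0.6]
grip_width: 0.0853
grasp_force: 0.0
```

```bash
python3 -c "
from h import *
go(606.5,-241.2,110,-120.3)
"
```

```text
t 7.6 pos [546.  127.3 117.4] yaw -86.82 w 0.0853 F [-0.1 -0.5  0.6] GF 0.0 q6 1.68
SHIFT [ 39.8 371.3   7.4] TURN 33.5
```

>>> jog_arm(rows=[[[40,371,7],33.5],[[40,371,7],33.5],[[40,371,7],33.5],[[40,371,7],33.5],[[40,371,7],33.5]])

```text
time: 8.1
eef_pos: [0.5843, -0.1217, 0.1073]
orientation: [[0.861, -0.509, 0.0], [-0.509, -0.861, -0.0], [0.0, -0.0, -1.0]]
force: [0.6, 0.9, -0.6]
grip_width: 0.0853
grasp_force: 0.0
```

```bash
python3 -c "
from h import *
from m import *
go(606.5,-241.2,110,-120.3)
for n in('top','side'):
    p=bot.read_camera(n)
    print(n,'blue',fitbox(p,(.543,.127),(.09,.05),.032,.044,r=26,yaws=[0,.06,.1]))
    print(n,'alu',fitbox(p,(.606,-.241),(.09,.05),0,.012,lowsat,r=22 if n=='top' else 34,yaws=[-.6,-.5,-.4]))
    I=p['frame'][145:245,145:255] if n=='top' else p['frame'][135:235,180:290]
    cv2.imwrite('pics/p%s.png'%n,cv2.resize(I,(400,364),interpolation=cv2.INTER_CUBIC)[:,:,::-1])
cv2.imwrite('pics/p1.png',np.hstack([cv2.imread('pics/p%s.png'%n) for n in('top','side')]))
"
```

```text
t 8.1 pos [ 584.3 -121.7  107.3] yaw -120.6 w 0.0853 F [ 0.6  0.9 -0.6] GF 0.0 q6 1.84
SHIFT [79.9 91.5 -2.7] TURN -0.3
top blue (np.float64(544.9), np.float64(125.7), np.float64(4.0), np.float64(0.087))
top alu (np.float64(608.2), np.float64(-243.7), np.float64(-29.8), np.float64(0.349))
side blue (np.float64(546.3), np.float64(127.8), np.float64(4.4), np.float64(0.232))
side alu (np.float64(605.1), np.float64(-243.3), np.float64(-29.7), np.float64(0.172))
```

View pics/p1.png

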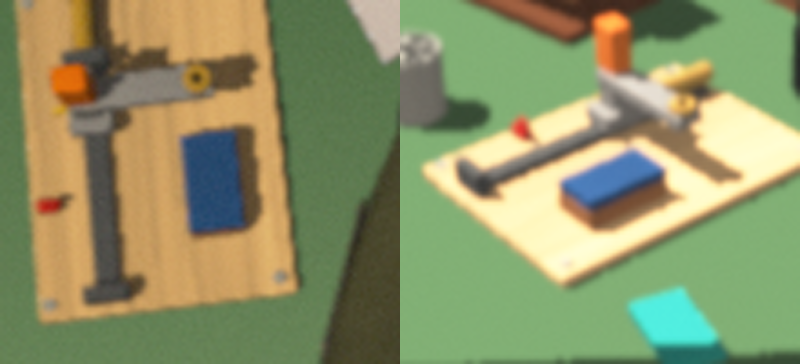

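```bash
python3 -c "
from h import *
go(606.7,-241.6,60,-120)
"
```

```text
t 8.2 pos [ 584.4 -125.   106.9] yaw -120.62 w 0.0853 F [1.1 1.1 0.2] GF 0.0 q6 1.83
SHIFT [78.5 89.  47. ] TURN -0.6
```

>>> jog_arm(rows=[[[33,37,0],-0.6],[[66,74,10],-0.6],[[78.5,89,40],-0.6],[[78.5,89,50],-0.6],[[78.5,89,50],-0.6]])

```text
time: 8.7
eef_pos: [0.6063, -0.2353, 0.0552]
orientation: [[0.868, -0.496, -0.003], [-0.496, -0.868, 0.002], [-0.003, 0.0, -1.0]]
force: [0.9, 0.3, 0.5]
grip_width: 0.0856
grasp_force: 0.0
```

>>> jog_arm(rows=[[[0,0,0],0],[[0,0,0],0]])

```text
time: 8.9
eef_pos: [0.6079, -0.2352, 0.0585]
orientation: [[0.869, -0.494, 0.002], [-0.494, -0.869, -0.001], [0.002, -0.0, -1.0]]
force: [-0.4, -0.0, 0.5]
grip_width: 0.0853
grasp_force: 0.0
```

```bash
python3 -c "
from h import *
from m import *
go(606.7,-241.6,0.8,-120)
p=bot.read_camera('side'); print(fitbox(p,(.606,-.241),(.09,.05),0,.012,lowsat,r=34,yaws=[-.6,-.5,-.4]))
p=bot.read_camera('top')
I=[p['frame'][130:210,270:350], bot.read_camera('side')['frame'][190:290,280:380]]
cv2.imwrite('pics/a1.png',np.hstack([cv2.resize(i,(400,400),interpolation=cv2.INTER_CUBIC) for i in I])[:,:,::-1])
"
```

```text
t 8.9 pos [ 607.9 -235.2   58.5] yaw -119.63 w 0.0853 F [-0.4 -0.   0.5] GF 0.0 q6 1.66
SHIFT [ 2.   6.2 57.7] TURN 0.4
(np.float64(603.8), np.float64(-240.8), np.float64(-28.2), np.float64(0.825))
```

View pics/a1.png

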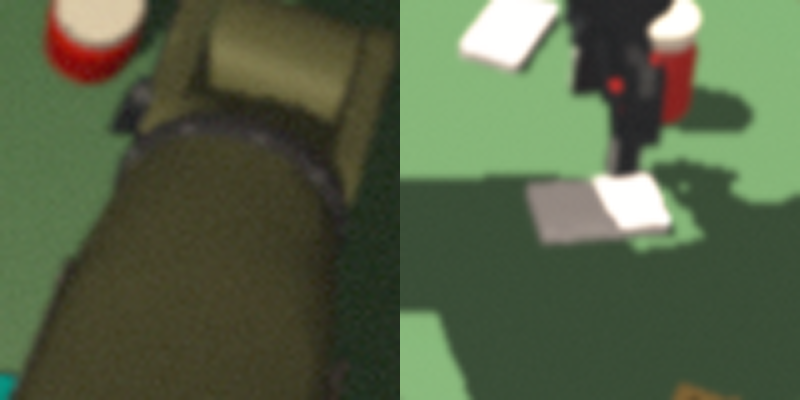

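>>> jog_arm(rows=[[[2,6.2,10],0.4],[[2,6.2,35],0.4],[[2,6.2,52],0.4],[[2,6.2,57.5],0.4],[[2,6.2,57.5],0.4]])

```text
time: 9.55
eef_pos: [0.6054, -0.2424, -0.0016]
orientation: [[0.865, -0.502, -0.002], [-0.502, -0.865, 0.001], [-0.002, 0.0, -1.0]]
force: [0.8, -0.0, 0.2]
grip_width: 0.0851
grasp_force: 0.0
```

>>> jog_arm(rows=[[[0,0,0],0],[[0,0,0],0],[[0,0,0],0],[[0,0,0],0],[[0,0,0],0]], fingers=0, force=40)

```text
time: 10.05
eef_pos: [0.6064, -0.2427, 0.0007]
orientation: [[0.865, -0.502, 0.002], [-0.502, -0.865, -0.001], [0.002, -0.0, -1.0]]
force: [-1.2, 1.4, 5.3]
grip_width: 0.0488
grasp_force: 42.1
```

>>> jog_arm(rows=[[[0,0,-20],0],[[0,0,-60],0],[[0,0,-110],0],[[0,0,-120],0],[[0,0,-120],0]])

```text
time: 10.55
eef_pos: [0.6065, -0.2429, 0.1217]
orientation: [[0.865, -0.502, 0.004], [-0.502, -0.865, -0.002], [0.004, -0.0, -1.0]]
force: [-0.5, -0.3, -2.9]
grip_width: 0.0484
grasp_force: 42.2
```

```bash
python3 -c "
from h import *
go(543.9,127,130,-86.8)
"
```

```text
t 10.55 pos [ 606.5 -242.9  121.7] yaw -120.12 w 0.0484 F [-0.5 -0.3 -2.9] GF 42.2 q6 1.66
SHIFT [-239.7 -288.5   -9.1] TURN -33.3
```

>>> jog_arm(rows=[[[-30,-36,-8],-8],[[-62,-74,-8],-16],[[-94,-113,-8],-24],[[-126,-151,-8],-32],[[-157,-188,-8],-33.3]])

```text
time: 11.05
eef_pos: [0.5628, 0.0008, 0.1254]
orientation: [[0.998, 0.061, -0.003], [0.061, -0.998, 0.0], [-0.003, -0.0, -1.0]]
force: [1.4, 0.4, -1.6]
grip_width: 0.049
grasp_force: 42.2
```

```bash
python3 -c "
from h import *
go(543.9,127,130,-86.8)
"
```

```text
t 11.05 pos [562.8   0.8 125.4] yaw -86.53 w 0.049 F [ 1.4  0.4 -1.6] GF 42.2 q6 1.45
SHIFT [ -11.2 -127.1   -4.5] TURN 0.3
```

>>> jog_arm(rows=[[[-4,-40,-3],0],[[-8,-80,-3],0],[[-11,-115,-3],0],[[-11,-125,-3],0],[[-11,-125,-3],0]])

```text
time: 11.55
eef_pos: [0.5457, 0.124, 0.1289]
orientation: [[0.998, 0.058, -0.002], [0.058, -0.998, -0.0], [-0.002, 0.0, -1.0]]
force: [0.2, -0.4, -0.7]
grip_width: 0.0486
grasp_force: 42.3
```

>>> jog_arm(rows=[[[0,0,0],0],[[0,0,0],0]])

```text
time: 11.75
eef_pos: [0.5465, 0.1217, 0.1299]
orientation: [[0.999, 0.054, -0.001], [0.054, -0.999, -0.0], [-0.001, 0.0, -1.0]]
force: [-0.1, 0.1, -1.0]
grip_width: 0.0483
grasp_force: 42.3
```

```bash
python3 -c "
from h import *
go(543.9,127,48,-86.8)
"
```

```text
t 11.75 pos [546.5 121.7 129.9] yaw -86.9 w 0.0483 F [-0.1  0.1 -1. ] GF 42.3 q6 1.67
SHIFT [-2.2 -5.4 81.9] TURN -0.1
```

>>> jog_arm(rows=[[[-2.2,-5.4,30],-0.1],[[-2.2,-5.4,60],-0.1],[[-2.2,-5.4,80],-0.1],[[-2.2,-5.4,80],-0.1],[[-2.2,-5.4,80],-0.1]])

```text
time: 12.25
eef_pos: [0.5443, 0.1276, 0.0509]
orientation: [[0.998, 0.056, 0.0], [0.056, -0.998, -0.0], [0.0, 0.0, -1.0]]
force: [0.3, -1.1, -0.9]
grip_width: 0.0491
grasp_force: 42.2
```

>>> jog_arm(rows=[[[0,0,0],0],[[0,0,0],0]])

```text
time: 12.45
eef_pos: [0.5445, 0.1282, 0.0516]
orientation: [[0.998, 0.057, 0.002], [0.057, -0.998, 0.0], [0.002, -0.0, -1.0]]
force: [-0.0, -0.7, -1.9]
grip_width: 0.0486
grasp_force: 42.2
```

```bash
python3 -c "
from h import *
go(543.9,127,45,-86.8)
"
```

```text
t 12.45 pos [544.5 128.2  51.6] yaw -86.73 w 0.0486 F [-0.  -0.7 -1.9] GF 42.2 q6 1.68
SHIFT [-0.7  1.2  6.6] TURN 0.1
```

>>> jog_arm(rows=[[[-0.5,1,3],0],[[-0.5,1,6],0],[[-0.5,1,6.5],0],[[-0.5,1,6.5],0]])

```text
time: 12.85
eef_pos: [0.5436, 0.1272, 0.0446]
orientation: [[0.998, 0.057, 0.0], [0.057, -0.998, -0.0], [0.0, 0.0, -1.0]]
force: [-5.1, -1.2, 8.8]
grip_width: 0.0489
grasp_force: 43.4
```

>>> jog_arm(rows=[[[0,0,0],0],[[0,0,0],0],[[0,0,0],0],[[0,0,0],0]], fingers=1)

```text
time: 13.25
eef_pos: [0.5435, 0.1273, 0.0438]
orientation: [[0.998, 0.057, -0.0], [0.057, -0.998, -0.0], [-0.0, 0.0, -1.0]]
force: [-0.2, 0.5, -0.8]
grip_width: 0.0855
grasp_force: 0.0
```

>>> jog_arm(rows=[[[0,0,-10],0],[[0,0,-40],0],[[0,0,-90],0],[[0,0,-120],0],[[-60,60,-120],0]])

```text
time: 13.75
eef_pos: [0.5137, 0.0918, 0.1693]
orientation: [[0.998, 0.06, 0.01], [0.06, -0.998, 0.001], [0.01, -0.001, -1.0]]
force: [1.3, -1.2, -0.1]
grip_width: 0.0854
grasp_force: 0.0
```

>>> jog_arm(rows=[[[-40,40,-20],0],[[-70,80,-40],0],[[-100,120,-40],0],[[-130,160,-40],0],[[-130,160,-40],0]])

```text
time: 14.25
eef_pos: [0.3876, -0.0796, 0.205]
orientation: [[0.999, 0.055, 0.001], [0.055, -0.999, -0.001], [0.001, 0.001, -1.0]]
force: [0.5, 0.9, -0.6]
grip_width: 0.0856
grasp_force: 0.0
```

```bash
cat > c.py <<'E'
from h import *
from m import *
s=bot.get_state();print(s['time'],s['eef_pos'])
for n in('top','side'):
    p=bot.read_camera(n)
    t=n=='top'
    print(n,'pile top',fitbox(p,(.544,.1265),(.09,.05),.0445,.056,lowsat,r=22 if t else 24,yaws=[0,.06,.1]))
    print(n,'blue',fitbox(p,(.544,.1265),(.09,.05),.032,.056,lambda im:np.clip(im[:,:,2]/(im[:,:,0]+1),.6,.8),r=22 if t else 24,yaws=[0,.06,.1]))
    I=p['frame'][155:235,145:225] if n=='top' else p['frame'][150:220,205:275]
    cv2.imwrite('pics/p%s.png'%n,cv2.resize(I,(400,400),interpolation=cv2.INTER_CUBIC)[:,:,::-1])
cv2.imwrite('pics/p2.png',np.hstack([cv2.imread('pics/p%s.png'%n) for n in('top','side')]))
E
python3 c.py
```

```text
14.25 [ 0.38760585 -0.07961739  0.20495591]
top pile top (np.float64(543.4), np.float64(124.8), np.float64(3.6), np.float64(0.031))
top blue (np.float64(544.7), np.float64(125.6), np.float64(3.5), np.float64(0.043))
side pile top (np.float64(536.3), np.float64(120.8), np.float64(0.1), np.float64(2.461))
side blue (np.float64(543.4), np.float64(129.6), np.float64(3.5), np.float64(2.741))
```

View pics/p2.png

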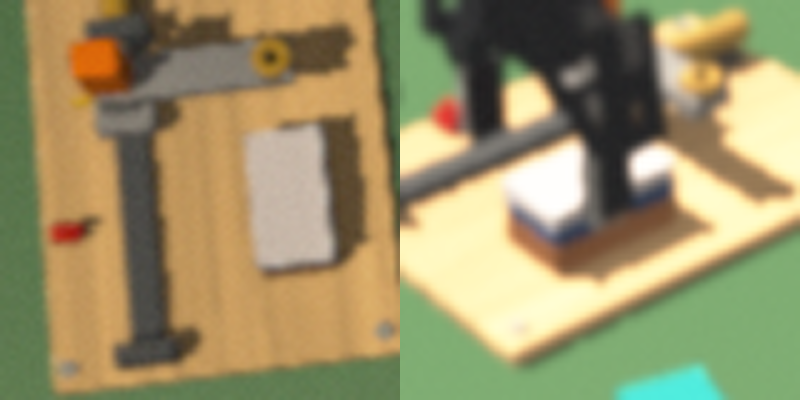

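```bash
python3 -c "
from h import *
go(622.5,236,180,3.4)
"
```

```text
t 14.35 pos [388.9 -78.5 204.9] yaw -86.88 w 0.0854 F [0.8 0.2 0.3] GF 0.0 q6 1.23
SHIFT [ 250.3 -301.3   25.1] TURN -90.3
```

>>> jog_arm(rows=[[[250,-301,20],-90.3],[[250,-301,20],-90.3],[[250,-301,20],-90.3],[[250,-301,20],-90.3],[[250,-301,20],-90.3]])

```text
time: 14.85
eef_pos: [0.5388, 0.1271, 0.1912]
orientation: [[0.686, 0.728, 0.0], [0.728, -0.686, 0.0], [0.0, 0.0, -1.0]]
force: [0.9, -1.4, 0.7]
grip_width: 0.0854
grasp_force: 0.0
```

```bash
python3 -c "
from h import *
go(622.5,236,180,3.4)
"
```

```text
t 14.85 pos [538.8 127.1 191.2] yaw -43.32 w 0.0854 F [ 0.9 -1.4  0.7] GF 0.0 q6 0.92
SHIFT [136.7 -13.8  11.2] TURN -46.7
```

>>> jog_arm(rows=[[[137,-14,5],-46.7],[[137,-14,5],-46.7],[[137,-14,5],-46.7],[[137,-14,5],-46.7],[[137,-14,5],-46.7]])

```text
time: 15.35
eef_pos: [0.6223, 0.2349, 0.1851]
orientation: [[0.005, 1.0, -0.001], [1.0, -0.005, -0.0], [-0.0, -0.001, -1.0]]
force: [-0.3, 0.9, -0.5]
grip_width: 0.0857
grasp_force: 0.0
```

>>> jog_arm(rows=[[[0,0,0],-4],[[0,0,0],-4],[[0,0,0],-4]])

```text
time: 15.65
eef_pos: [0.6223, 0.2333, 0.1861]
orientation: [[-0.055, 0.999, -0.0], [0.999, 0.055, 0.0], [0.0, -0.0, -1.0]]
force: [0.6, 0.5, -0.2]
grip_width: 0.0851
grasp_force: 0.0
```

```bash
python3 -c "
from h import *
go(622.5,236,97,3.4)
"
```

```text
t 15.65 pos [622.3 233.3 186.1] yaw 3.13 w 0.0851 F [ 0.6  0.5 -0.2] GF 0.0 q6 0.25
SHIFT [ 2.7  0.4 89.1] TURN -0.3
```

>>> jog_arm(rows=[[[2.5,0.4,30],-0.3],[[2.5,0.4,60],-0.3],[[2.5,0.4,84],-0.3],[[2.5,0.4,88],-0.3],[[2.5,0.4,88],-0.3]])

```text
time: 16.15
eef_pos: [0.6226, 0.2351, 0.0982]
orientation: [[-0.06, 0.998, -0.001], [0.998, 0.06, -0.0], [-0.0, -0.001, -1.0]]
force: [-0.6, -0.1, 0.7]
grip_width: 0.0854
grasp_force: 0.0
```

>>> jog_arm(rows=[[[0,0,0],0],[[0,0,0],0],[[0,0,0],0],[[0,0,0],0],[[0,0,0],0]], fingers=0, force=60)

```text
time: 16.65
eef_pos: [0.6221, 0.2349, 0.0989]
orientation: [[-0.061, 0.998, -0.001], [0.998, 0.061, -0.0], [-0.0, -0.001, -1.0]]
force: [-10.5, -2.9, 7.9]
grip_width: 0.0232
grasp_force: 59.6
```

>>> jog_arm(rows=[[[0,0,0],0],[[0,0,0],0],[[0,0,0],0]])

```text
time: 16.95
eef_pos: [0.6221, 0.2349, 0.0989]
orientation: [[-0.061, 0.998, -0.001], [0.998, 0.061, -0.0], [-0.0, -0.001, -1.0]]
force: [-9.9, -2.1, 7.9]
grip_width: 0.0232
grasp_force: 59.6
```

```bash
python3 -c "
from h import *
go(543.9+85*.9982-105*.0593-86*.9982,236-86*.0593,97,3.4)
from m import *
p=bot.read_camera('top')
I=p['frame'][150:230,125:205]
cv2.imwrite('pics/g1.png',cv2.resize(I,(560,560),interpolation=cv2.INTER_CUBIC)[:,:,::-1])
"
```

```text
t 16.95 pos [622.1 234.9  98.9] yaw 3.52 w 0.0232 F [-9.9 -2.1  7.9] GF 59.6 q6 0.24
SHIFT [  1.3 -85.5   2. ] TURN 0.1
```

View pics/g1.png

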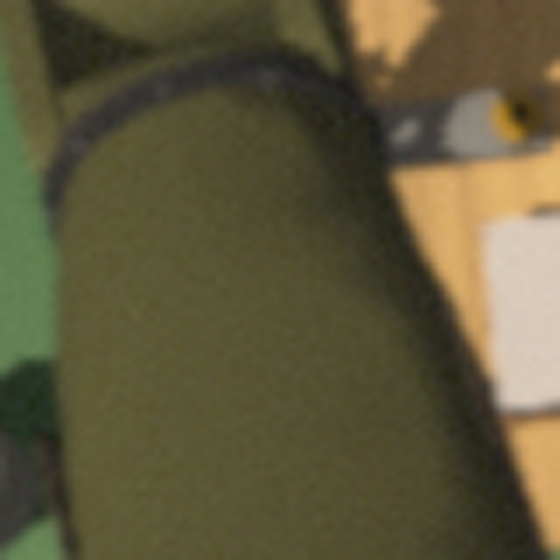

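```bash
cat > k.py <<'E'
from h import *
a=np.radians(3.4); c,s=np.cos(a),np.sin(a); O=np.array([544.4,126.1])/1e3
J=lambda x,y,z:[O[0]+(x*c-y*s)/1e3,O[1]+(x*s+y*c)/1e3,z/1e3]
for n in('top','side'):
    p=bot.read_camera(n); f=cv2.imread(f'pics/{n}0.png')[:,:,::-1].astype(np.float32)
    u,v=map(int,proj(p,J(0,150,25))); r=8 if n=='top' else 9
    q=f[v-r:v+r+1,u-r:u+r+1]; w=np.clip((q[:,:,0]/(q[:,:,1]+q[:,:,2]+1)-1.0),0,1)   # redness
    vv,uu=np.mgrid[v-r:v+r+1,u-r:u+r+1]
    m=np.array([(uu*w).sum(),(vv*w).sum()])/w.sum()
    k=w>.15; print(n,'red centroid',m.round(2),'n',k.sum(),'u',uu[k].min(),uu[k].max(),'v',vv[k].min(),vv[k].max())
    def sil(x,y,fin=0):
        P=[proj(p,J(x+dx,y+dy,z)) for dx in(-6,6) for dy in(0,22) for z in(12,34+fin)]
        h=cv2.convexHull(np.float32(P)); M=cv2.moments(h); return np.array([M['m10'],M['m01']])/M['m00'],h[:,0].min(0).round(1),h[:,0].max(0).round(1)
    from scipy.optimize import fsolve
    for fin in(0,):
        x,y=fsolve(lambda t:sil(*t,fin)[0]-m,[0,139]); print('mark jig x,y',round(x,1),round(y,1),sil(x,y,fin)[1:])
    u0,v0=proj(p,J(85,139,32)); 
    u,v=int(round(u0)),int(round(v0)); q=f[v-6:v+7,u-6:u+7]; w=np.clip(np.minimum(q[:,:,0],q[:,:,1])/(q[:,:,2]+1)-1.9,0,None)
    vv,uu=np.mgrid[v-6:v+7,u-6:u+7]; print('pointer tip pred',(round(u0,1),round(v0,1)),'yellow centroid',((uu*w).sum()/w.sum()).round(2),((vv*w).sum()/w.sum()).round(2),w.sum())
    for r in bot.mark_of(p,'guide_pointer')[:1]+bot.mark_of(p,'mark')[:1]: print(r)
E
python3 k.py
python3 -c "
import cv2,numpy as np
t=cv2.imread('pics/top0.png')[165:215,140:190]; s=cv2.imread('pics/side0.png')[145:195,200:250]
cv2.imwrite('pics/k.png',np.hstack([cv2.resize(i,(400,400),interpolation=cv2.INTER_NEAREST) for i in (t,s)]))"
```

```text
top red centroid [158.08 201.06] n 20 u 155 161 v 200 203
mark jig x,y -0.4 140.8 (array([153.9, 198.3], dtype=float32), array([162.2, 203.8], dtype=float32))
pointer tip pred (np.float64(159.4), np.float64(175.3)) yellow centroid 162.76 170.31 108.977554
{'pixel': [197.4, 165.1], 'score': 0.6}
{'pixel': [201.3, 199.9], 'score': 0.23}
side red centroid [212.91 170.04] n 13 u 211 214 v 168 172
mark jig x,y -3.6 137.5 (array([209.6, 165.7], dtype=float32), array([216.2, 174.4], dtype=float32))
pointer tip pred (np.float64(233.9), np.float64(160.9)) yellow centroid nan nan 0.0
{'pixel': [235.5, 162.6], 'score': 0.77}
{'pixel': [215.4, 172.5], 'score': 0.43}k.py:19: RuntimeWarning: invalid value encountered in scalar divide
  vv,uu=np.mgrid[v-6:v+7,u-6:u+7]; print('pointer tip pred',(round(u0,1),round(v0,1)),'yellow centroid',((uu*w).sum()/w.sum()).round(2),((vv*w).sum()/w.sum()).round(2),w.sum())
```

View pics/k.png

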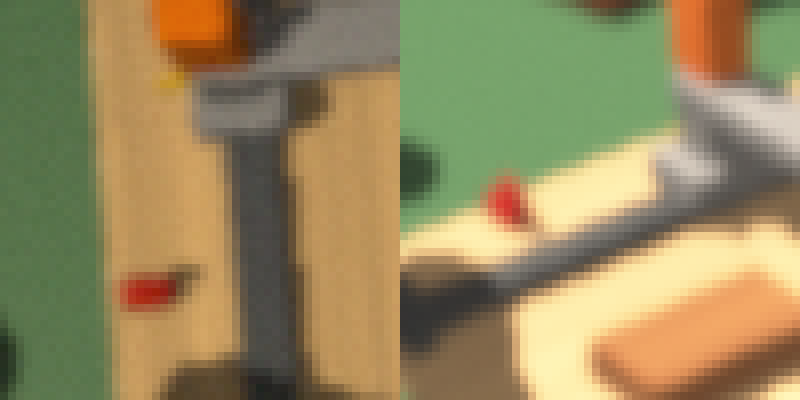

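>>> jog_arm(rows=[[[0,-5,0],0],[[0,-15,0],0],[[0,-25,0],0],[[0,-35,0],0],[[0,-45,0],0]])

```text
time: 17.8
eef_pos: [0.5784, 0.2323, 0.0989]
orientation: [[-0.061, 0.998, 0.003], [0.998, 0.061, 0.001], [0.001, 0.003, -1.0]]
force: [10.3, 4.1, 1.7]
grip_width: 0.0231
grasp_force: 59.9
```

>>> jog_arm(rows=[[[0,-10,0],0],[[0,-20,0],0],[[0,-30,0],0],[[0,-38,0],0],[[0,-38,0],0]])

```text
time: 18.3
eef_pos: [0.5404, 0.2302, 0.0989]
orientation: [[-0.061, 0.998, 0.004], [0.998, 0.061, 0.001], [0.001, 0.004, -1.0]]
force: [11.7, 4.1, -2.0]
grip_width: 0.023
grasp_force: 59.5
```

>>> jog_arm(rows=[[[0,0,0],0],[[0,0,0],0],[[0,0,0],0]])

```text
time: 18.6
eef_pos: [0.541, 0.2302, 0.0989]
orientation: [[-0.061, 0.998, 0.004], [0.998, 0.061, 0.002], [0.001, 0.004, -1.0]]
force: [11.6, 5.1, -0.9]
grip_width: 0.0234
grasp_force: 59.7
```

```bash
python3 -c "
from h import *
go(536.7,229.8,99,3.4)
p=bot.read_camera('side');q=bot.read_camera('top')
I=np.hstack([cv2.resize(p['frame'][120:220,180:280],(400,400),interpolation=2),cv2.resize(q['frame'][150:250,130:230],(400,400),interpolation=2)])
cv2.imwrite('pics/g2.png',I[:,:,::-1])
"
```

```text
t 18.6 pos [541.  230.2  98.9] yaw 3.51 w 0.0234 F [11.6  5.1 -0.9] GF 59.7 q6 0.28
SHIFT [-0.1 -4.3 -0.1] TURN 0.1
```

View pics/g2.png

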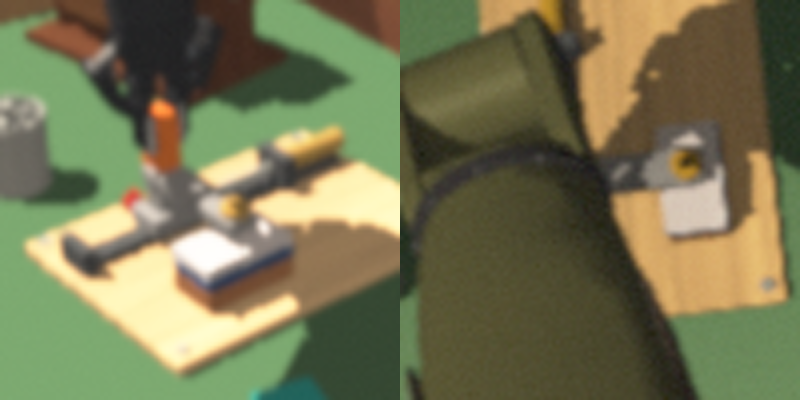

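>>> jog_arm(rows=[[[0,-2,0],0],[[0,-4.3,0],0],[[0,-4.3,0],0],[[0,-4.3,0],0]])

```text
time: 19.1
eef_pos: [0.5367, 0.2299, 0.0989]
orientation: [[-0.061, 0.998, 0.004], [0.998, 0.061, 0.002], [0.001, 0.004, -1.0]]
force: [10.9, 4.6, -1.5]
grip_width: 0.0232
grasp_force: 59.7
```

```bash
python3 -c "
from h import *
go(536.7,229.8,99,3.4)
a=np.radians(3.4); c,s=np.cos(a),np.sin(a); O=np.array([.5444,.1261])
def bush(p,f,u0,v0):
    f=f.astype(float); q=f[v0-9:v0+10,u0-9:u0+10]; w=np.clip(q[:,:,0]/(q[:,:,2]+1)-2.2,0,2)
    vv,uu=np.mgrid[v0-9:v0+10,u0-9:u0+10]; m=(uu*w).sum()/w.sum(),(vv*w).sum()/w.sum()
    d=world(p,m,.087)[:2]-O; return np.round(m,2),w.sum().round(1),np.round([d[0]*c+d[1]*s,-d[0]*s+d[1]*c],4)
p=bot.read_camera('top')
print(bush(p,cv2.imread('pics/top0.png')[:,:,::-1],199,166)); print(bush(p,p['frame'],201,192))
"
```

```text
t 19.1 pos [536.7 229.9  98.9] yaw 3.51 w 0.0232 F [10.9  4.6 -1.5] GF 59.7 q6 0.28
SHIFT [-0.1 -0.1 -0.1] TURN 0.1
(array([199.05, 165.8 ]), np.float64(55.0), array([ 0.085 , -0.0013]))
(array([201.08, 192.18]), np.float64(35.6), array([-0.0027,  0.0007]))
```

```bash
python3 -c "
from h import *
print(bot.get_state()['qvel']); print(bot.job_done())"
```

```text
[-0.00037181  0.00027822 -0.00031005  0.00082218  0.00038636 -0.00153762]
the job is handed in; nothing more can be done
None
```

I stacked both plates on the backing block, edges within about 1.5 mm, and let go while the guide was home. I then pulled the guide out about 85.5 mm to the red mark, was holding it still there at hand-in, and handed the job in at about 19 s; the arm hid the pointer, so its alignment is calculated, and one camera check of the brass bush read about 2 mm further out.

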